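# Start up the dot-matrix printer by its switches

### The arm

A 6-joint arm with a two-finger parallel gripper is mounted at the origin on the work surface. World frame = base frame: x ahead of the robot, y to its left, z up, the work surface at z = 0. Lengths are in m, angles in rad, forces in N, time in s.
With the tool pointing down it reaches from about 0.325 to 0.775 m from the base axis. Payload 5.5 kg.
Tool frame: the origin (TCP) lies midway between the tips of the shut fingers; the grasp point (between the pads) lies 19 mm behind it; z points along the fingers, y is the direction in which the jaws open and shut (so a half turn about z gives the same grasp; the last joint's range is limited). The gripper opens to 88 mm and grips with 3 to 60 N. Pads are 20 mm wide; open, the fingers measure 115 mm over their backs; the gripper's body (75 mm by 178 mm) begins 61 mm behind the grasp point.
Start: joints at [-1.209, 0.091, 1.231, -0, 1.82, -0.057], TCP at [0.244, -0.548, 0.223] pointing down, gripper open.
Joint ranges: [-2.87, 2.87], [-0.86, 2.18], [0.17, 2.46], [-1.51, 4.65], [0.06, 2.69], [-2.65, 2.65]. Speed limits (rad/s): [2.57, 2.57, 3.01, 3.14, 3.14, 3.14].

### API

Orientations are given as a unit quaternion [w, x, y, z].
In Python, from station import arm, read_camera, spotter gives the robot as it stands.
- The arm moves only by the tool carry_out, never from a script. Its argument "commands" is a list of rows, each a list of 6 numbers: the shift along the tool's x, y, z in mm, then the turn, a rotation vector about the tool's x, y, z in rad. In form: [[tx, ty, tz, ax, ay, az], ...]. A call has 1 to 5 rows; each row is the pose to reach, as a shift and turn from the pose commanded when the call began, along the tool's axes at that moment; what a row does not reach only later rows make up. A row lasts 1/8 s, in which the tool goes at most 62.5 mm and 10.7 degrees, less where a joint would pass 70% of its speed; a pose out of reach is approached as far as the arm can. A call with a gripper value outside its range is refused whole. "fingers" is the closure in counts, from 0 (fully open) to 255 (shut), set as the call begins (left out, the last holds). The fingers move at their own pace and stop on an object; "grip_force" is the grip in N (left out, the last holds). Time passes only in rows, so rows that repeat a pose let the fingers close. It gives the time, the measured TCP pose, the force and the opening at its end, in the units of the state.
- arm.observe(): the state, without advancing time (a new reading comes with each control period).
- read_camera(name): name is "side" or "top"; returns a dict with "img" (400x640x3 uint8, red, green, blue), "range_z" (400x640 float32, m along the optical axis (not along the pixel's ray), 0 where there is no reading), "intrinsics" (3x3 intrinsics, pixels), "R" (3x3) and "t" (3): a world point X has camera coordinates R X + t. Camera axes: x right, y down, z forward; pixel columns grow to the right and rows downward; lengths in m; the calibration is good to about 2 mm. A picture is of the moment at which its call begins.
- arm.sign_off(): hands the job in, once; it reports no verdict.
Trained networks look in a picture, given as the dict that the camera call returned (one of the last four; its "shot" number tells which), for a name from the list of things; names that differ only in an ending like _2 or _b are one class to them, and where a whole thing is asked for, a point or a joint stands for the part that bears it (a point fixed in the world has none). Each returns a list of dicts, best first, with "score" (0 to 1); they miss things now and then, are a little off and sometimes report something else, mostly with a low value. They report only what shows in the picture. A call takes as long as a camera call.
- spotter.look_for(query, picture): "location" ([x, y, z] in m, in world coordinates, good to about 4 mm: the middle of the surface that is visible of it).
- spotter.tip_of(query, picture): "location" ([x, y, z] in m, in world coordinates, good to about 4 mm: a listed point, or the origin of a listed thing).
The state is a dict: "time": time; "q": joint angles; "qd": joint speeds; "joint_efforts": joint torques, N m; "tool_pos": TCP position; "tool_rot": TCP orientation; "ft_force": force on the tool from outside, world axes, zero at the start; "torque": the same for the moment, N m; "opening": finger opening in m.
Only numpy, scipy, OpenCV 4.12 (cv2) and the standard library are available. Lean on these libraries where they do the work, as an engineer would, in place of code of your own. Each camera call takes 0.05 s, during which the arm holds its last target.

### The job

Start the printer on the desk with a fingertip: tip its power rocker to on by pressing the raised half, then press the round load key, then the long on-line key at the right-hand end of the row. Press each one lightly but surely and let it go, and do not press the two square keys. Grasp and lift nothing, do not shove the printer, and leave the other things on and around it where they lie.

Things in the scene. Friction and masses are not known exactly. Their poses are not given: they have to be found in the camera images.
- printer: Dot-matrix printer, light grey case, 300 mm deep (x axis, from the controls in front at -x to the paper feed), 420 mm wide (y axis, + to the left as seen facing the controls), 132 mm high (146 mm over the paper bail at the rear), 4.8 kg, loose on rubber feet; origin at the centre of its underside. Its switches are made for light fingers: a push over 25 N anywhere on it is too hard.
- strip (a point): Centre of the printer's control strip, the sloping front of its top: 96 mm from front to back, the full 420 mm wide, tilted 10 degrees down to the front (z axis square to it). On it from left to right, by their y from here: black power rocker (+155 mm), then four grey keys on a dark field: square (+35), square (-7), round (-49), long (-103).
- deck (a point): Point in the middle of the printer's level deck, 128 mm above the desk, right behind the control strip: the case rises to it 50 mm behind the middle of the strip. A highlighter lies on the deck and a roll of tape on the dark cover behind it (132 mm above the desk).
- rocker_raised (a point): Where to press the black power rocker: a point on top of its raised right half (nearer the keys), 12 mm right of the pivot. Rocker 32 mm long (along the printer's y), 22 mm wide, shallow V top creased at the pivot. Off: left half 5 mm proud of the strip, right end 10 mm proud. On: right half down, 5 mm proud, left half up; this point has sunk 4 mm. The point turns with the rocker.
- rocker (a joint): Angle of the power rocker in rad: 0 off (right half up), 0.32 fully on (right half down); it stays where it is left. Tipping it takes about 3 N at the raised end. Its mount is springy: the whole switch sinks 1 mm per 4 N, 3.5 mm at most. It counts as on from 0.24.
- key_load_top (a point): Centre of the top of the round load key, the third key from the left: grey, 22 mm across, 10 mm proud of the strip when up, 3 mm proud when right down. z axis square to the strip, out of it.
- key_load (a joint): Travel of the load key in m: 0 up, 0.007 right down. Spring return: 1.5 N to start it, 4.5 N at 0.0025, from where it counts as pressed, 9.8 N right down.
- key_online_top (a point): Centre of the top of the long on-line key, the right-hand end of the row: grey, 34 mm long (along the printer's y) by 18 mm, 10 mm proud of the strip when up. z axis square to the strip, out of it.
- key_online (a joint): Travel of the on-line key in m: 0 up, 0.007 right down. Spring return: 1.5 N to start it, 4.5 N at 0.0025, from where it counts as pressed, 9.8 N right down.
- key_font (a joint): Travel of the left-hand square key (18 mm square, same height and spring as the others), m: 0 up, 0.007 right down. Not to be pressed.
- key_feed (a joint): Travel of the second square key, between the left-hand square key and the round one, m: 0 up, 0.007 right down. Not to be pressed.
- highlighter: Highlighter pen, flat, 112 mm long (its y) by 17 mm by 14 mm, lying on the printer's deck just behind the control strip; origin under its middle.
- tape: Roll of clear sticky tape lying flat on the printer's dark cover, 68 mm across, 19 mm high; origin at the centre of its underside.
- stapler: Black stapler, 150 mm long (its x), 36 mm wide, 62 mm high, on the desk between the robot and the printer; origin at the centre of its underside.
- calculator: Blue desk calculator, 150 mm (its x) by 98 mm, 22 mm high, left of the printer; origin at the centre of its underside.
- stamp: Wooden rubber-stamp, foot 26 by 60 mm, 64 mm high with its knob, on the desk between the robot and the printer; origin at the centre of its underside.
- mug: White mug, 82 mm across, 92 mm high, left of the printer; origin at the centre of its underside.
- punch: Hole punch, 105 by 120 mm, 52 mm high, right of the printer; origin at the centre of its underside.
- pencup: Steel pen cup, 76 mm across, with pens to about 175 mm high, right of the printer; origin at the centre of its underside.

How it is judged:
By the outcome, as a careful person would: the job done as asked, in the order asked, and still so for the second after the job is handed in, with the robot touching nothing.
It also fails if it takes over 38 s, if anything falls off the work surface, if the arm or the gripper's body presses on something with over 40 N, if the wrist force passes 120 N, or if a joint passes its speed limit or range.

## Working session

There is one attempt and no reset: what is moved stays moved. The work goes in short steps, Python scripts to look and compute and a tool call to move; the robot and the scene stay as the last step left them, time stands still between calls to the robot, and variables do not carry over. Pictures are saved under pics/ and viewed, and the job is handed in when it is done.

Besides the shell and the picture viewer there is one more tool, called after "Call:" as a command line: name --pt "numbers of a row" for each row, then --argument value for the rest. carry_out: Moves the arm, as the interface text tells. Its arguments: {"type":"object","properties":{"commands":{"type":"array","items":{"type":"array","items":{"type":"number"}}},"fingers":{"type":"number"},"grip_force":{"type":"number"}},"required":["commands"]}

```bash
ls; mkdir -p pics
cat > h.py <<'E'
import numpy as np,cv2
from station import arm, read_camera, spotter
def save(p,n): cv2.imwrite('pics/'+n,p['img'][:,:,::-1])
def px(p,X):
    c=p['R']@np.array(X)+p['t'];u=p['intrinsics']@c;return u[:2]/u[2]
def cloud(p):
    K=p['intrinsics'];z=p['range_z'];v,u=np.mgrid[:z.shape[0],:z.shape[1]]
    c=np.stack([(u-K[0,2])/K[0,0]*z,(v-K[1,2])/K[1,1]*z,z],-1)
    return (c-p['t'])@p['R']
E
python3 - <<'E'
from h import *
np.set_printoptions(precision=4,suppress=True)
s=arm.observe();print({k:np.round(v,4) for k,v in s.items()})
for n in['top','side']:
    p=read_camera(n);save(p,n+'0.png');np.savez(n+'0.npz',**{k:v for k,v in p.items()})
    for q in ['printer','strip','deck','rocker_raised','key_load_top','key_online_top','highlighter','tape','stapler','stamp','pencup']:
        for r in spotter.tip_of(q,p)[:2]: print(n,q,np.round(r['location'],4),round(r['score'],2),px(p,r['location']))
E
```

```text
pics
{'time': np.float64(0.0), 'q': array([-1.2087,  0.0918,  1.2319, -0.    ,  1.8198, -0.0567]), 'qd': array([ 0.0001,  0.0003,  0.0006,  0.    , -0.0004, -0.001 ]), 'joint_efforts': array([ -0.0024, -44.6448, -40.6451,   0.0696,   0.0294,  -0.0001]), 'tool_pos': array([ 0.2439, -0.5479,  0.2215]), 'tool_rot': array([-0.0009,  0.9782,  0.2079, -0.0002]), 'ft_force': array([-0.3156, -0.3   , -0.6707]), 'torque': array([-0.005 , -0.0055,  0.0207]), 'opening': np.float64(0.0878)}
top printer [ 0.6479 -0.0108 -0.0006] 0.85 [320.361  173.6891]
top strip [ 0.5446 -0.0358  0.0985] 0.85 [330.6235 201.6938]
top deck [ 0.6154 -0.018   0.13  ] 0.95 [323.8553 175.3705]
top rocker_raised [0.5182 0.1052 0.107 ] 0.44 [281.2137 211.9503]
top key_load_top [ 0.5543 -0.0839  0.1103] 0.4 [347.6086 197.2583]
top key_online_top [0.6608 0.0886 0.1328] 0.58 [285.5029 160.392 ]
top key_online_top [0.5989 0.0468 0.1268] 0.52 [300.9524 182.0039]
top highlighter [0.5958 0.0485 0.1261] 0.78 [300.3819 183.1523]
top tape [0.6593 0.0896 0.1342] 0.77 [285.1193 160.8032]
top tape [ 0.3552 -0.1379  0.0015] 0.72 [365
[... 382 characters left out ...]
9]
side deck [ 0.6158 -0.0228  0.129 ] 0.97 [312.9832 177.1057]
side deck [ 0.6131  0.4402 -0.0025] 0.65 [182.8229 283.8379]
side rocker_raised [0.5152 0.1045 0.1058] 0.61 [303.7089 214.794 ]
side key_load_top [ 0.5525 -0.0841  0.1085] 0.59 [342.1356 183.7395]
side key_online_top [ 0.568  -0.1378  0.106 ] 0.38 [350.6651 176.185 ]
side highlighter [0.5956 0.0498 0.122 ] 0.65 [299.2774 190.7362]
side tape [0.6592 0.0871 0.1347] 0.89 [275.2282 183.0977]
side stapler [0.356  0.1688 0.0023] 0.79 [326.5659 283.6058]
side stamp [ 0.6494 -0.0102 -0.0008] 0.7 [302.9964 209.2567]
side stamp [ 0.3633 -0.1389 -0.0008] 0.5 [399.3866 233.1488]
side pencup [ 0.6381 -0.4443  0.0017] 0.62 [393.1503 163.6367]
```

View pics/top0.png

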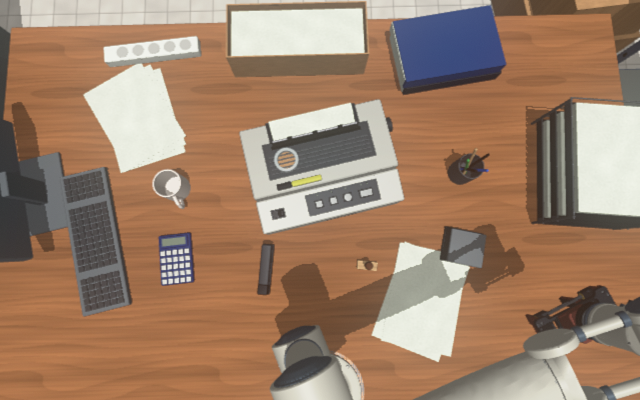

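View pics/side0.png

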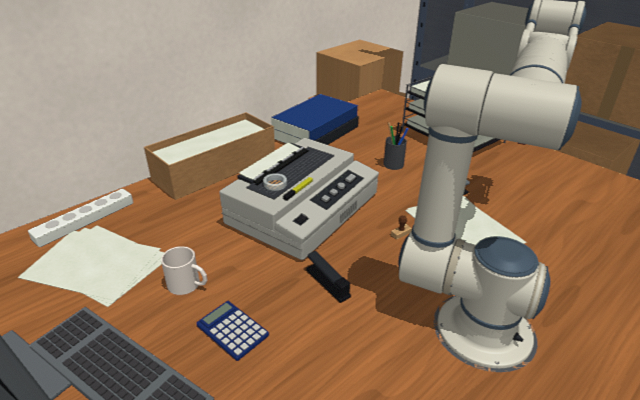

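```bash
python3 - <<'E'
import cv2
a=cv2.imread('pics/top0.png')[180:240,255:395];cv2.imwrite('pics/topc.png',cv2.resize(a,(770,330),interpolation=cv2.INTER_CUBIC))
a=cv2.imread('pics/side0.png')[150:240,270:390];cv2.imwrite('pics/sidec.png',cv2.resize(a,(720,540),interpolation=cv2.INTER_CUBIC))
E
python3 - <<'E'
from h import *
np.set_printoptions(precision=4,suppress=True)
d={n:dict(np.load(n+'0.npz')) for n in('top','side')}
for n in d:
    P=cloud(d[n]).reshape(-1,3); P=P[np.isfinite(P).all(1)]
    # initial yaw from rocker/load: 
    v=np.array([.516,.1045])-np.array([.553,-.084]);yaw=np.arctan2(-v[0],v[1]);
    ex=np.array([np.cos(yaw),np.sin(yaw)]);ey=np.array([-ex[1],ex[0]])
    # load at y=-49, rocker_raised at +143
    o=(np.array([.516,.1045])-143e-3*ey+np.array([.553,-.084])+49e-3*ey)/2
    print(n,'yaw',np.degrees(yaw),'strip o',o)
    r=P[:,:2]-o;a=r@ex;b=r@ey
    m=(abs(a)<.04)&(abs(b)<.2)&(P[:,2]>.08)&(P[:,2]<.13)&((abs(a)>.022))
    A=np.c_[a[m],b[m],np.ones(m.sum())];z=P[m,2]
    for _ in range(4):
        c,*_=np.linalg.lstsq(A,z,rcond=None);e=z-A@c;k=abs(e)<.004;A=A[k];z=z[k]
    print('plane slope',np.degrees(np.arctan(c[0])),np.degrees(np.arctan(c[1])),'z',c[2],'n',len(z),e.std())
    # case outline: points z>.07
    m=(P[:,2]>.075)&(P[:,2]<.15)&(abs(a)<.3)&(abs(b)<.26)&(a>-.07)
    rect=cv2.minAreaRect(P[m,:2].astype(np.float32)*1000);print(rect)
E
```

```text
top yaw 11.105201106163276 strip o [ 0.5436 -0.0359]
plane slope 10.345887044588297 0.08536278677677132 z 0.09742160335093843 n 1646 0.0018320495150830015
((651.863525390625, -22.139663696289062), (302.8907470703125, 436.0453796386719), 11.98647689819336)
side yaw 11.105201106163276 strip o [ 0.5436 -0.0359]
plane slope 10.68411147029216 0.2466676824915907 z 0.09594210279123533 n 1027 0.0017244390142147385
((651.2527465820312, -15.234375), (308.2640075683594, 437.6856994628906), 11.983789443969727)
```

View pics/topc.png

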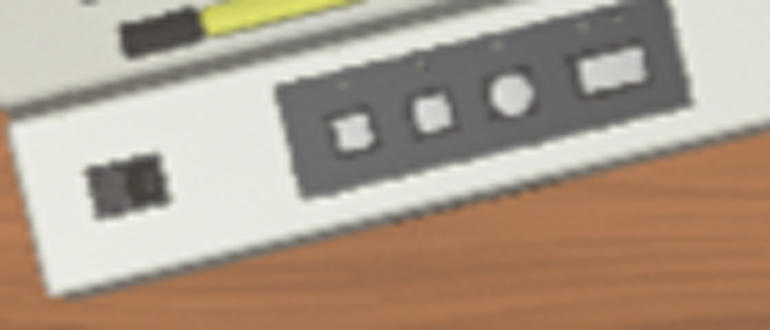

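View pics/sidec.png

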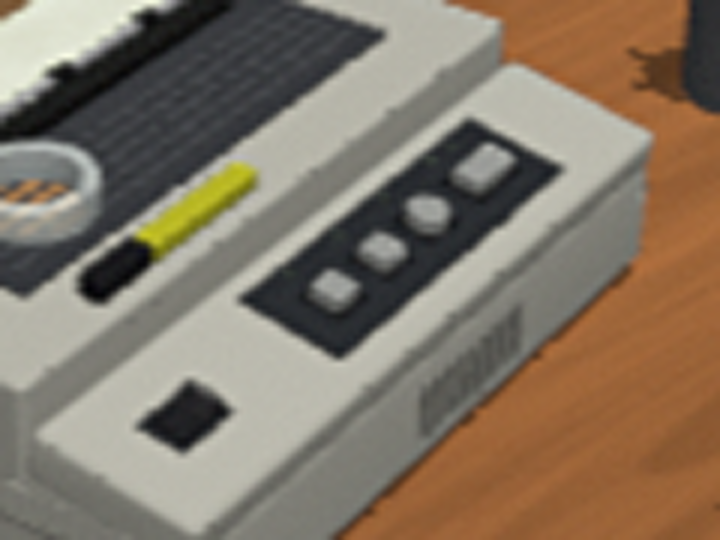

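```bash
cat > fit.py <<'E'
from h import *
from scipy.optimize import least_squares
from scipy.spatial.transform import Rotation as R
def strip(o,yaw): return R.from_euler('z',yaw)*R.from_euler('y',-10,degrees=True)
E
python3 - <<'E'
from fit import *
np.set_printoptions(precision=4,suppress=True)
d={n:dict(np.load(n+'0.npz')) for n in('top','side')}
T=np.array([(129,186),(353,132),(432,112),(512,95),(612,72)]);T=(T+.5)/5.5-.5+[255,180]
S=np.array([(188,415),(333,288),(382,250),(428,212),(484,167)]);S=(S+.5)/6-.5+[270,150]
L=np.array([(0,.155,.007),(0,.035,.010),(0,-.007,.010),(0,-.049,.010),(0,-.103,.010)])
def f(x,which):
    W=np.array(x[:3])+strip(0,x[3]).apply(L);r=[]
    if 't' in which:r+=[px(d['top'],w)-t for w,t in zip(W,T)]
    if 's' in which:r+=[px(d['side'],w)-t for w,t in zip(W,S)]
    r.append([(x[2]-.0967)*500,0]);return np.concatenate(r)
for w in('t','s','ts'):
    s=least_squares(f,[.5436,-.036,.0967,.2],args=(w,));x=s.x
    print(w,x,np.degrees(x[3]));print(s.fun)
print(x[:3]+strip(0,x[3]).apply([(0,.143,.0095),(0,-.049,.01),(0,-.103,.01)]))
E
```

```text
t [ 0.5478 -0.036   0.0966  0.2059] 11.799363087471225
[-0.3438 -0.062   0.1529  0.0353  0.1551  0.2659 -0.0671 -0.039   0.1044
 -0.2083 -0.0367  0.    ]
s [ 0.5437 -0.0305  0.0967  0.2161] 12.378854196089812
[-0.181   0.0158  0.2933  0.142   0.0263 -0.0472 -0.0574  0.025  -0.0766
 -0.1654 -0.0152  0.    ]
ts [ 0.5479 -0.0353  0.0941  0.2097] 12.014865844520887
[-0.4569  0.204  -0.0857  0.1688 -0.1282  0.3533 -0.3954  0.0027 -0.2823
 -0.2252 -0.1507 -0.7256  0.4109 -0.3629  0.1788 -0.4823  0.1314 -0.3452
  0.1605 -0.4591 -1.3039  0.    ]
[[ 0.5165  0.1042  0.1034]
 [ 0.5564 -0.0836  0.1039]
 [ 0.5676 -0.1364  0.1039]]
```

```bash
cat >> fit.py <<'E'
import sys
O=np.array([.5468,-.0348,.0962]);YAW=np.radians(12.0)
SR=strip(0,YAW);M=SR.as_matrix()
TR=R.from_matrix(np.c_[M[:,1],M[:,0],-M[:,2]])
def rel(a,b,c,s=None):
    s=s or arm.observe();q=s['tool_rot'];r0=R.from_quat([q[1],q[2],q[3],q[0]])
    W=O+SR.apply([a,b,c]);dv=r0.inv().apply(W-s['tool_pos'])*1000
    rv=(r0.inv()*TR).as_rotvec()
    print('rel',np.round(dv,1),np.round(rv,4));return dv,rv
def where():
    s=arm.observe();q=s['tool_rot'];r0=R.from_quat([q[1],q[2],q[3],q[0]])
    print('t',round(float(s['time']),2),'strip mm',np.round(SR.inv().apply(s['tool_pos']-O)*1000,2),'F strip',np.round(SR.inv().apply(s['ft_force']),2),'rot',np.round((r0.inv()*TR).as_rotvec(),4),'op',round(float(s['opening']),4),'q',np.round(s['q'],2))
E
python3 - <<'E'
from fit import *
where();rel(0,.140,.06)
E
```

```text
t 1.2 strip mm [-374.83 -439.18  194.48] F strip [ 0.12 -0.05  0.14] rot [-0.1467  0.1188 -1.3578] op 0.0875 q [-1.21  0.09  1.23 -0.    1.82 -0.06]
rel [ 504.3 -485.    67.4] [-0.1467  0.1188 -1.3578]
```

Call:
carry_out --pt "504 -485 67 -0.147 0.119 -1.358" --pt "504 -485 67 -0.147 0.119 -1.358" --pt "504 -485 67 -0.147 0.119 -1.358" --pt "504 -485 67 -0.147 0.119 -1.358" --pt "504 -485 67 -0.147 0.119 -1.358" --fingers 255 --grip_force 20

```text
time: 1.82
tool_pos: [0.3615, -0.2581, 0.1929]
tool_rot: [0.04, 0.778, 0.625, 0.049]
ft_force: [1.2, 0.5, -0.1]
opening: 0.0416
```

Run:
```python
from fit import *
where();rel(0,.140,.06)
```

```text
t 1.82 strip mm [-207.46 -179.88  134.76] F strip [ 1.23  0.23 -0.34] rot [-0.0446  0.0376 -0.4235] op 0.0416 q [-0.77 -0.44  1.76  0.09  1.73 -0.53]
rel [379.9  59.9  55.4] [-0.0446  0.0376 -0.4235]
```

Call:
carry_out --pt "380 60 55 -0.045 0.038 -0.423" --pt "380 60 55 -0.045 0.038 -0.423" --pt "380 60 55 -0.045 0.038 -0.423" --pt "380 60 55 -0.045 0.038 -0.423" --pt "380 60 55 -0.045 0.038 -0.423"

```text
time: 2.45
tool_pos: [0.4806, 0.0294, 0.1633]
tool_rot: [0.055, 0.629, 0.772, 0.068]
ft_force: [0.2, -0.6, 0.8]
opening: 0.0004
```

Run:
```python
from fit import *
where();rel(0,.140,.06)
```

```text
t 2.45 strip mm [-39.01  76.6   75.  ] F strip [ 0.2  -0.63  0.83] rot [ 0.0006  0.0001 -0.0061] op 0.0004 q [-0.04 -0.41  1.79  0.04  1.59 -0.24]
rel [63.6 38.6 15. ] [ 0.0006  0.0001 -0.0061]
```

Call:
carry_out --pt "63 39 15 0 0 -0.006" --pt "63 39 15 0 0 -0.006" --pt "63 39 15 0 0 -0.006" --pt "63 39 15 0 0 -0.006"

```text
time: 2.95
tool_pos: [0.5075, 0.096, 0.1554]
tool_rot: [0.055, 0.628, 0.774, 0.067]
ft_force: [0.4, 0.2, -0.7]
opening: 0.0002
```

Run:
```python
from fit import *
where();rel(0,.140,.03)
for n in('top','side'):
    p=read_camera(n);save(p,n+'1.png')
    for q in ['rocker_raised','key_load_top','key_online_top']:
        for r in spotter.tip_of(q,p)[:1]: print(n,q,np.round(r['location'],4),round(r['score'],2),np.round(SR.inv().apply(np.array(r['location'])-O)*1000,1))
    a=cv2.imread('pics/%s1.png'%n)
    a=a[150:250,230:390]
    cv2.imwrite('pics/%s1c.png'%n,cv2.resize(a,(800,500),interpolation=cv2.INTER_CUBIC))
    s=arm.observe();print(n,'tcp px',px(p,s['tool_pos']))
```

```text
t 2.95 strip mm [ -0.82 136.14  60.26] F strip [ 0.29  0.15 -0.73] rot [-0.0006  0.0003 -0.0017] op 0.0002 q [ 0.11 -0.31  1.73  0.02  1.55 -0.1 ]
rel [ 3.9  0.8 30.3] [-0.0006  0.0003 -0.0017]
top key_load_top [ 0.5529 -0.0817  0.1082] 0.57 [ -1.6 -47.1  12.5]
top key_online_top [ 0.5645 -0.1378  0.1111] 0.64 [  -1.5 -104.4   15.4]
top tcp px [283.09926387 213.77198591]
side rocker_raised [ 0.64   -0.4426  0.0027] 0.73 [ -10.  -418.3  -93.2]
side key_online_top [ 0.568  -0.1384  0.1056] 0.6 [   0.8 -105.7    9.4]
side tcp px [307.4636606  200.05605968]
```

View pics/side1c.png

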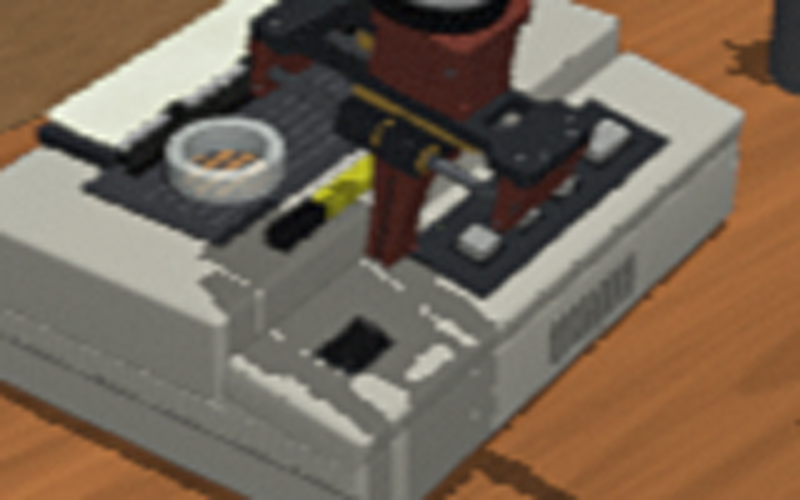

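View pics/top1c.png

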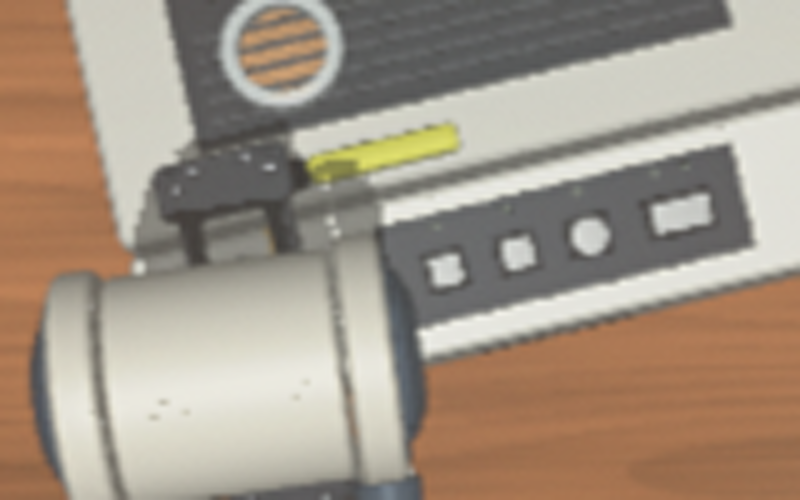

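Call:
carry_out --pt "4 1 15 0 0 0" --pt "4 1 30 0 0 0" --pt "4 1 40 0 0 0" --pt "4 1 43 0 0 0" --pt "4 1 43 0 0 0"

```text
time: 3.98
tool_pos: [0.5149, 0.1031, 0.1126]
tool_rot: [0.054, 0.627, 0.774, 0.067]
ft_force: [-0.5, 0.6, 1.1]
opening: 0.0003
```

Run:
```python
from fit import *
where();rel(0,.140,.01)
p=read_camera('side');save(p,'side2.png')
a=p['img'][170:250,250:360,::-1]
cv2.imwrite('pics/side2c.png',cv2.resize(a,(770,560),interpolation=cv2.INTER_CUBIC))
```

```text
t 3.98 strip mm [  0.33 141.56  16.58] F strip [-0.2   0.73  1.19] rot [-0.0013 -0.0005 -0.0002] op 0.0003 q [ 0.12 -0.27  1.78  0.02  1.47 -0.09]
rel [-1.6 -0.3  6.6] [-0.0013 -0.0005 -0.0002]
```

View pics/side2c.png

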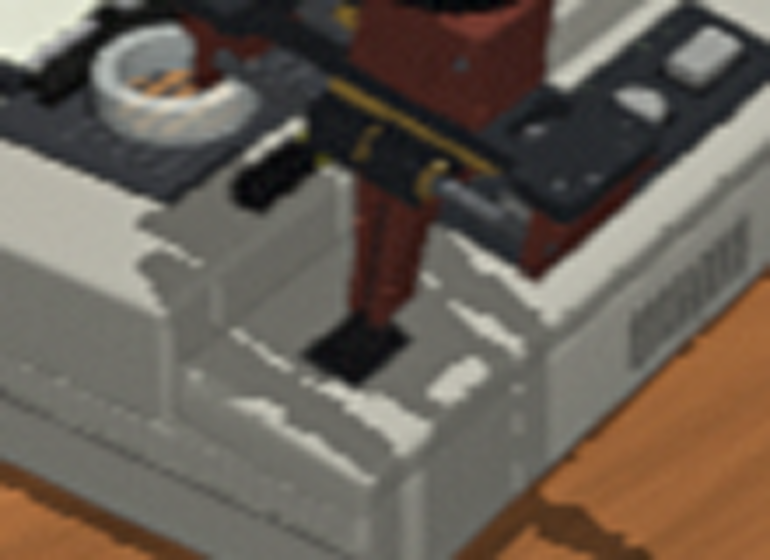

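Call:
carry_out --pt "-1 0 2 0 0 0" --pt "-1 0 4 0 0 0" --pt "-1 0 6 0 0 0" --pt "-1 0 7 0 0 0" --pt "-1 0 7 0 0 0"

```text
time: 4.65
tool_pos: [0.5165, 0.1021, 0.1062]
tool_rot: [0.055, 0.627, 0.774, 0.068]
ft_force: [0.2, -1.5, 2.7]
opening: 0.0001
```

```bash
python3 -c "
from fit import *
where()"
```

```text
t 4.65 strip mm [  0.61 140.22  10.07] F strip [ 0.32 -1.48  2.64] rot [-0.0004  0.0001 -0.0004] op 0.0001 q [ 0.12 -0.27  1.78  0.02  1.45 -0.09]
```

Call:
carry_out --pt "0 0 1 0 0 0" --pt "0 0 2 0 0 0" --pt "0 0 2 0 0 0"

```text
time: 5.03
tool_pos: [0.5167, 0.1025, 0.1039]
tool_rot: [0.054, 0.627, 0.774, 0.068]
ft_force: [0.5, -1.1, 1.3]
opening: 0.0008
```

```bash
python3 -c "
from fit import *
where()"
```

```text
t 5.03 strip mm [  0.49 140.52   7.76] F strip [ 0.5  -1.16  1.27] rot [-0.0007 -0.0005 -0.0003] op 0.0008 q [ 0.12 -0.26  1.79  0.02  1.45 -0.09]
```

Call:
carry_out --pt "0 0 1 0 0 0" --pt "0 0 2 0 0 0" --pt "0 0 2 0 0 0"

```text
time: 5.4
tool_pos: [0.5171, 0.1025, 0.1024]
tool_rot: [0.055, 0.627, 0.774, 0.068]
ft_force: [-0.9, -1.9, 5.2]
opening: 0.0001
```

```bash
python3 -c "
from fit import *
where()"
```

```text
t 5.4 strip mm [  0.57 140.47   6.16] F strip [-0.34 -1.71  5.37] rot [-0.0005 -0.0003 -0.0002] op 0.0001 q [ 0.12 -0.26  1.79  0.02  1.44 -0.09]
```

Call:
carry_out --pt "0 0 1 0 0 0" --pt "0 0 1 0 0 0"

```text
time: 5.65
tool_pos: [0.5172, 0.1025, 0.1017]
tool_rot: [0.055, 0.627, 0.774, 0.068]
ft_force: [-1.7, -3.3, 6.8]
opening: 0.0008
```

```bash
python3 -c "
from fit import *
where()"
```

```text
t 5.65 strip mm [  0.57 140.49   5.45] F strip [-1.14 -2.86  7.13] rot [-0.0004 -0.0004 -0.0002] op 0.0008 q [ 0.12 -0.26  1.79  0.02  1.44 -0.09]
```

Call:
carry_out --pt "0 0 1 0 0 0" --pt "0 0 1.5 0 0 0" --pt "0 0 1.5 0 0 0"

```text
time: 6.02
tool_pos: [0.5174, 0.1026, 0.1008]
tool_rot: [0.055, 0.627, 0.774, 0.068]
ft_force: [-4.7, -3.7, 9.6]
opening: 0.0004
```

```bash
python3 -c "
from fit import *
where()"
```

```text
t 6.03 strip mm [  0.64 140.47   4.57] F strip [-3.6  -2.65 10.41] rot [-0.0002 -0.0003 -0.0002] op 0.0004 q [ 0.12 -0.26  1.79  0.02  1.44 -0.09]
```

Call:
carry_out --pt "0 0 -5 0 0 0" --pt "0 0 -15 0 0 0" --pt "0 0 -40 0 0 0" --pt "-10 0 -60 0 0 0" --pt "-60 0 -60 0 0 0"

```text
time: 6.65
tool_pos: [0.5205, 0.0427, 0.1614]
tool_rot: [0.056, 0.625, 0.775, 0.069]
ft_force: [0.5, -1.3, 1.4]
opening: 0.0005
```

Run:
```python
from fit import *
where();rel(0,-.049,.03)
o={}
for n in('top','side'):
    p=read_camera(n);save(p,n+'3.png')
    for q in ['rocker_raised']:
        for r in spotter.tip_of(q,p)[:2]: print(n,q,np.round(r['location'],4),round(r['score'],2),np.round(SR.inv().apply(np.array(r['location'])-O)*1000,1))
a=cv2.imread('pics/side3.png')[190:250,270:350];b=cv2.imread('pics/side0.png')[190:250,270:350]
cv2.imwrite('pics/cmp3.png',np.hstack([cv2.resize(x,(400,300),interpolation=cv2.INTER_CUBIC) for x in(b,a)]))
a=cv2.imread('pics/top3.png')[190:235,250:310];b=cv2.imread('pics/top0.png')[190:235,250:310]
cv2.imwrite('pics/cmp3t.png',np.hstack([cv2.resize(x,(400,300),interpolation=cv2.INTER_CUBIC) for x in(b,a)]))
```

```text
t 6.65 strip mm [ 1.85 81.24 65.93] F strip [ 0.45 -1.38  1.31] rot [ 0.0033 -0.0012  0.0042] op 0.0005 q [-0.01 -0.29  1.71  0.04  1.55 -0.22]
rel [-130.3   -2.5   35.8] [ 0.0033 -0.0012  0.0042]
side rocker_raised [0.5155 0.1016 0.0994] 0.38 [ -1.7 139.9   3.5]
```

View pics/cmp3.png

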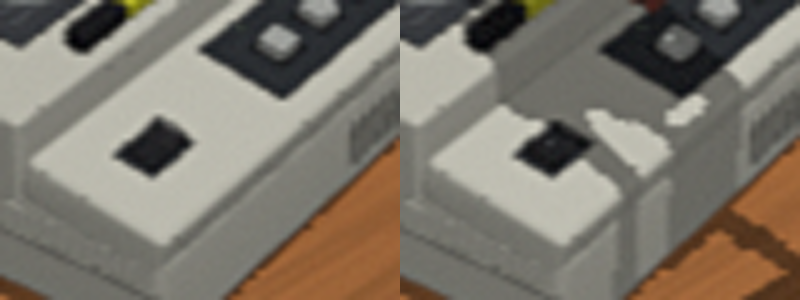

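View pics/cmp3t.png

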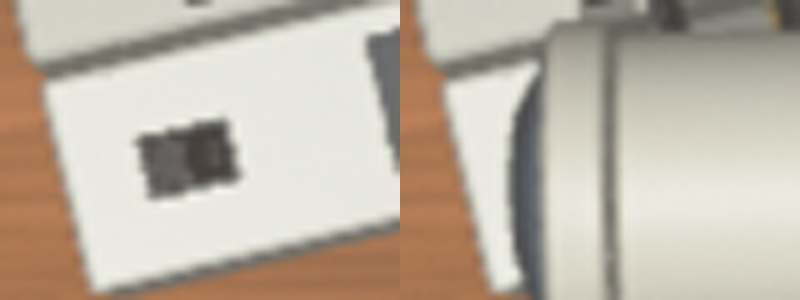

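Call:
carry_out --pt "-50 0 0 0 0 0" --pt "-105 -2 10 0.003 -0.001 0.004" --pt "-130 -2 25 0.003 -0.001 0.004" --pt "-130 -2 35 0.003 -0.001 0.004" --pt "-130 -2 35 0.003 -0.001 0.004"

```text
time: 7.48
tool_pos: [0.5502, -0.0831, 0.1225]
tool_rot: [0.052, 0.628, 0.773, 0.066]
ft_force: [0.5, 0.6, 0.6]
opening: 0.0004
```

Run:
```python
from fit import *
where();rel(0,-.049,.014)
for n in('top','side'):
    p=read_camera(n);save(p,n+'4.png')
    for q in ['rocker_raised','key_load_top','key_online_top','strip']:
        for r in spotter.tip_of(q,p)[:1]: print(n,q,np.round(r['location'],4),round(r['score'],2),np.round(SR.inv().apply(np.array(r['location'])-O)*1000,1))
a=cv2.imread('pics/side4.png')[190:250,270:350];b=cv2.imread('pics/side0.png')[190:250,270:350]
cv2.imwrite('pics/cmp4.png',np.hstack([cv2.resize(x,(400,300),interpolation=cv2.INTER_CUBIC) for x in(b,a)]))
a=cv2.imread('pics/top4.png')[190:235,250:310];b=cv2.imread('pics/top0.png')[190:235,250:310]
cv2.imwrite('pics/cmp4t.png',np.hstack([cv2.resize(x,(400,300),interpolation=cv2.INTER_CUBIC) for x in(b,a)]))
a=cv2.imread('pics/side4.png')[150:225,290:390];cv2.imwrite('pics/s4.png',cv2.resize(a,(800,600),interpolation=cv2.INTER_CUBIC))
```

```text
t 7.47 strip mm [ -2.09 -47.94  27.07] F strip [0.73 0.44 0.5 ] rot [-0.0059 -0.0014 -0.0035] op 0.0004 q [-0.26 -0.17  1.67  0.08  1.49 -0.47]
rel [-1.1  2.2 13.1] [-0.0059 -0.0014 -0.0035]
top rocker_raised [ 0.6387 -0.4449  0.    ] 0.69 [ -12.1 -420.2  -95.5]
top key_load_top [0.5982 0.0461 0.1287] 0.39 [71.7 68.4 20.4]
top key_online_top [ 0.6389 -0.4411 -0.    ] 0.72 [ -11.2 -416.6  -95.7]
top strip [ 0.5453 -0.0374  0.1014] 0.69 [-1.1 -2.2  5.5]
side rocker_raised [ 0.6375 -0.4434  0.0009] 0.6 [ -12.8 -418.5  -94.5]
side key_load_top [ 0.5537 -0.0838  0.1091] 0.49 [ -1.1 -49.4  13.3]
side key_online_top [ 0.3597 -0.1387  0.0027] 0.43 [-217.7  -62.7  -56.5]
side strip [ 0.546  -0.0339  0.0969] 0.84 [-0.5  1.   0.8]
```

View pics/cmp4.png

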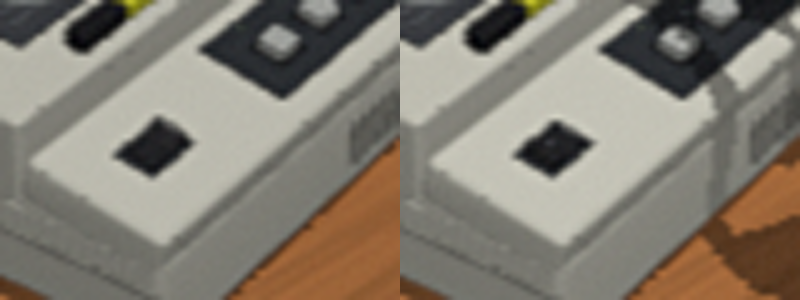

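View pics/cmp4t.png

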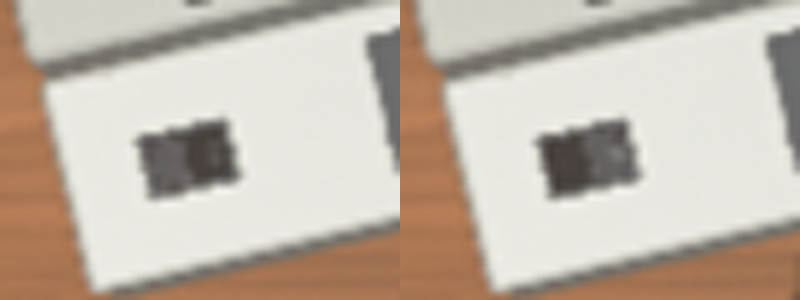

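View pics/s4.png

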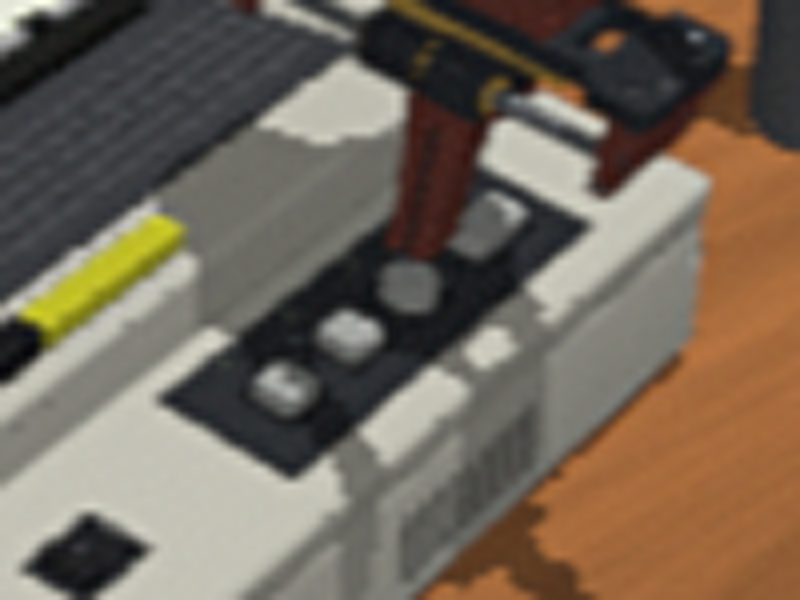

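The rocker's two halves have swapped shade in the top view (dark half now at left, crop pixel (565,160)), so it is on and the case hasn't moved. Next is the load key.

Call:
carry_out --pt "-1 2 5 -0.006 -0.001 -0.003" --pt "-1 2 9 -0.006 -0.001 -0.003" --pt "-1 2 12 -0.006 -0.001 -0.003" --pt "-1 2 13 -0.006 -0.001 -0.003" --pt "-1 2 13 -0.006 -0.001 -0.003"

```text
time: 8.6
tool_pos: [0.555, -0.0847, 0.1111]
tool_rot: [0.056, 0.627, 0.774, 0.068]
ft_force: [0.1, 0.2, 0.4]
opening: 0.0006
```

```bash
python3 -c "
from fit import *
where()"
```

```text
t 8.6 strip mm [  0.28 -50.47  15.09] F strip [0.15 0.16 0.33] rot [ 0.0019  0.0014 -0.0013] op 0.0006 q [-0.26 -0.16  1.68  0.08  1.46 -0.47]
```

Call:
carry_out --pt "1 0 1.5 0 0 0" --pt "1 0 3 0 0 0" --pt "1 0 4 0 0 0" --pt "1 0 5 0 0 0" --pt "1 0 5 0 0 0"

```text
time: 9.22
tool_pos: [0.5557, -0.0835, 0.1066]
tool_rot: [0.056, 0.627, 0.774, 0.068]
ft_force: [-1.7, -0.2, 3.6]
opening: 0.0004
```

```bash
python3 -c "
from fit import *
where()"
```

```text
t 9.22 strip mm [  0.42 -49.46  10.5 ] F strip [-1.09  0.14  3.87] rot [ 0.0023  0.0015 -0.0012] op 0.0004 q [-0.26 -0.16  1.69  0.08  1.45 -0.47]
```

Call:
carry_out --pt "0 0 1 0 0 0" --pt "0 0 2 0 0 0" --pt "0 0 3 0 0 0" --pt "0 0 3 0 0 0"

```text
time: 9.72
tool_pos: [0.5562, -0.0834, 0.1039]
tool_rot: [0.056, 0.627, 0.774, 0.068]
ft_force: [-3.3, 0.2, 5.8]
opening: 0.0005
```

```bash
python3 -c "
from fit import *
where()"
```

```text
t 9.72 strip mm [  0.48 -49.49   7.71] F strip [-2.16  0.89  6.23] rot [ 0.0024  0.0016 -0.0012] op 0.0005 q [-0.26 -0.16  1.69  0.08  1.45 -0.47]
```

Call:
carry_out --pt "0 0 1 0 0 0" --pt "0 0 1 0 0 0"

```text
time: 9.98
tool_pos: [0.5564, -0.0834, 0.103]
tool_rot: [0.056, 0.627, 0.774, 0.068]
ft_force: [-4.2, 1.4, 7.5]
opening: 0.0003
```

Call:
carry_out --pt "0 0 -4 0 0 0" --pt "0 0 -15 0 0 0" --pt "0 0 -30 0 0 0" --pt "-30 0 -30 0 0 0" --pt "-54 0 -25 0 0 0"

```text
time: 10.6
tool_pos: [0.5639, -0.138, 0.1287]
tool_rot: [0.057, 0.627, 0.774, 0.068]
ft_force: [-0.2, 0.2, -0.3]
opening: 0.0004
```

Run:
```python
from fit import *
where();rel(0,-.103,.014)
p=read_camera('side');save(p,'side5.png')
for q in ['key_load_top','key_online_top','strip']:
        for r in spotter.tip_of(q,p)[:1]: print(q,np.round(r['location'],4),round(r['score'],2),np.round(SR.inv().apply(np.array(r['location'])-O)*1000,1))
a=cv2.imread('pics/side5.png')[150:225,290:390];cv2.imwrite('pics/s5.png',cv2.resize(a,(800,600),interpolation=cv2.INTER_CUBIC))
```

```text
t 10.6 strip mm [   0.94 -104.52   32.84] F strip [-0.18  0.25 -0.27] rot [ 0.0041  0.0029 -0.0007] op 0.0004 q [-0.35 -0.11  1.61  0.09  1.49 -0.56]
rel [ 1.6 -1.  18.8] [ 0.0041  0.0029 -0.0007]
key_load_top [ 0.5527 -0.0818  0.1105] 0.62 [ -1.5 -47.2  14.8]
key_online_top [ 0.5724 -0.1401  0.1068] 0.54 [   4.9 -108.3    9.9]
```

View pics/s5.png

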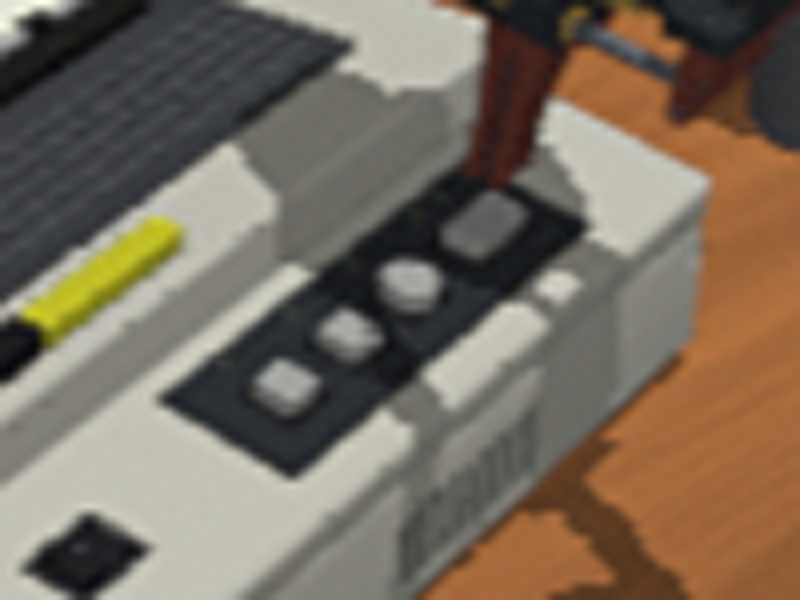

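The load key at (410,285) is back up, and the finger hangs over the long key at (485,225).

Call:
carry_out --pt "1 0 8 0 0 0" --pt "1 0 15 0 0 0" --pt "1 0 19 0 0 0" --pt "1 0 21 0 0 0" --pt "1 0 22 0 0 0"

```text
time: 11.42
tool_pos: [0.5666, -0.1349, 0.1057]
tool_rot: [0.056, 0.627, 0.774, 0.068]
ft_force: [-3.9, 2.4, 4.2]
opening: 0.0005
```

```bash
python3 -c "
from fit import *
where()"
```

```text
t 11.43 strip mm [   0.23 -102.01    9.6 ] F strip [-2.53  3.16  4.68] rot [ 0.0018  0.0008 -0.0009] op 0.0005 q [-0.35 -0.09  1.63  0.09  1.45 -0.56]
```

Call:
carry_out --pt "0 0 1 0 0 0" --pt "0 0 2 0 0 0" --pt "0 0 2.5 0 0 0" --pt "0 0 2.5 0 0 0"

```text
time: 11.92
tool_pos: [0.5671, -0.135, 0.1037]
tool_rot: [0.056, 0.627, 0.774, 0.068]
ft_force: [-5.5, 4.3, 5.4]
opening: 0.0008
```

```bash
python3 -c "
from fit import *
where()"
```

```text
t 11.93 strip mm [   0.4  -102.21    7.58] F strip [-3.46  5.36  6.06] rot [ 0.0024  0.0011 -0.001 ] op 0.0008 q [-0.35 -0.09  1.63  0.09  1.45 -0.56]
```

Call:
carry_out --pt "0 0 1 0 0 0" --pt "0 0 1 0 0 0"

```text
time: 12.18
tool_pos: [0.5673, -0.1349, 0.1029]
tool_rot: [0.056, 0.627, 0.774, 0.068]
ft_force: [-5.5, 3.8, 7.3]
opening: 0.0003
```

Call:
carry_out --pt "0 0 -4 0 0 0" --pt "0 0 -15 0 0 0" --pt "0 0 -40 0 0 0" --pt "0 0 -90 0 0 0" --pt "0 -40 -120 0 0 0"

```text
time: 12.8
tool_pos: [0.5093, -0.1481, 0.2161]
tool_rot: [0.058, 0.627, 0.774, 0.069]
ft_force: [-0.3, -0.1, 0.3]
opening: 0.0003
```

Call:
carry_out --pt "-50 -40 0 0 0 0" --pt "-100 -80 0 0 0 0" --pt "-140 -100 0 0 0 0" --pt "-140 -100 0 0 0 0" --pt "-140 -100 0 0 0 0"

```text
time: 13.42
tool_pos: [0.4409, -0.3049, 0.1959]
tool_rot: [0.056, 0.628, 0.773, 0.068]
ft_force: [0.8, 1.0, -0.4]
opening: 0.0004
```

Run:
```python
from fit import *
where()
for n in('top','side'):
    p=read_camera(n);save(p,n+'6.png')
    for q in ['printer','highlighter','tape','key_load_top','key_online_top','strip']:
        for r in spotter.tip_of(q,p)[:1]: print(n,q,np.round(r['location'],4),round(r['score'],2))
a=cv2.imread('pics/side6.png')[150:240,270:390];cv2.imwrite('pics/s6.png',cv2.resize(a,(720,540),interpolation=cv2.INTER_CUBIC))
r=[cv2.resize(cv2.imread(f'pics/top{k}.png')[95:240,235:410],(400,331),interpolation=cv2.INTER_CUBIC) for k in(0,6)];cv2.imwrite('pics/t6.png',np.hstack(r))
```

```text
t 13.43 strip mm [-139.99 -242.22  125.89] F strip [ 0.87  0.82 -0.58] rot [ 0.0024  0.0018 -0.0019] op 0.0004 q [-0.76 -0.2   1.56  0.15  1.67 -0.95]
top printer [ 0.6487 -0.0144 -0.0007] 0.64
top highlighter [0.5952 0.0447 0.1259] 0.56
top key_load_top [ 0.552  -0.0855  0.1082] 0.55
top key_online_top [ 0.5658 -0.1346  0.1097] 0.59
top strip [ 0.5472 -0.0354  0.0964] 0.74
side printer [ 6.498e-01 -1.150e-02  3.000e-04] 0.88
side highlighter [0.5939 0.0461 0.1252] 0.46
side tape [0.6586 0.0852 0.1308] 0.89
side key_load_top [ 0.5518 -0.0845  0.1064] 0.62
side strip [ 0.551  -0.0338  0.1026] 0.83
```

View pics/s6.png

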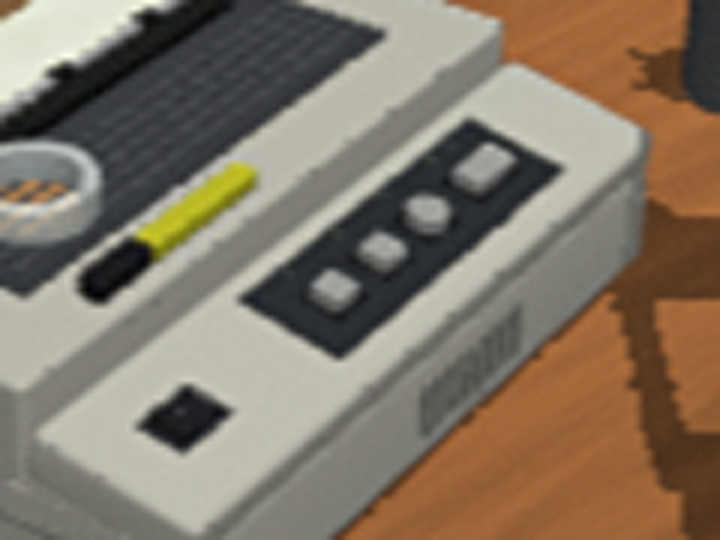

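View pics/t6.png

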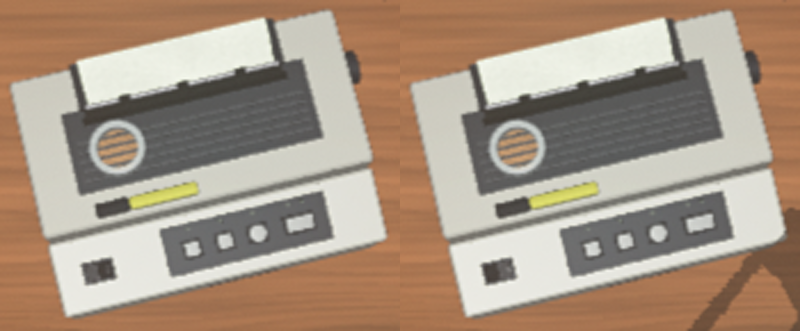

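The printer, highlighter and tape sit where they did before. The keys are up and the rocker is on, at about (98,270) and (498,270) in the before and after views.

```bash
python3 -c "
from fit import *
where();print(arm.sign_off())"
```

```text
t 14.12 strip mm [-140.13 -242.12  125.7 ] F strip [-0.27  0.1   0.25] rot [ 0.0021  0.0015 -0.0012] op 0.0005 q [-0.76 -0.2   1.56  0.15  1.67 -0.95]
the job is handed in; nothing more can be done
None
```

I tipped the power rocker to on, then pressed and released the load key, then the on-line key, using the shut fingertips. The job was handed in at 14.1 s; `sign_off` gives no verdict.

- **Rocker:** I pressed its raised half to about 10 N. In the top view its two halves have swapped shade, and this still held in the last picture, so it is on.
- **Load key:** I pressed it to about 8 N. By its spring rate and the tip's travel that is about 4–5 mm, against the 2.5 mm that counts.
- **On-line key:** I pressed it to about 7–8 N along its travel, again about 4–5 mm down. There was also a sideways drag of about 5 N; I saw no sign that the printer moved.
- **Last pictures:** All keys are back up. The printer, highlighter and tape look the same as before to within a pixel. The tool stood clear, with about 0 N on it. I did not compare the other desk items closely; the arm passed well above them.
- **Checks that disagreed:** After the rocker press, the detector sometimes reported the rocker and keys at the pen cup or other places. I ignored those readings and went by the fit to the pictures, the measured forces and the before/after comparison. The measured heights in contact were about 2 mm above my estimate of the strip's height, so I went by force rather than height.

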